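# Hold the shop's deposit safe unlocked

## Robot

A 7-joint arm with a two-finger parallel gripper is mounted at the origin on the work surface. World frame = base frame: x ahead of the robot, y to its left, z up, the work surface at z = 0. Lengths are in m, angles in rad, forces in N, time in s.
With the tool pointing down it reaches from about 0.4 to 0.85 m from the base axis. Payload 4.5 kg.
Tool frame: the origin (TCP) lies at the very end of the fingers, on their centre line; the grasp point (between the pads) lies 19 mm behind it; z points along the fingers, y is the line along which they close (so a half turn about z gives the same grasp; the last joint's range is limited). The gripper opens to 85 mm and grips with 20 to 120 N. Pads are 22 mm wide; open, the fingers measure 114 mm over their backs; the gripper's body (76 mm by 85 mm) begins 54 mm behind the grasp point. The pads swing forward as they close: fully open they stand 13 mm farther back than shut.
Start: joints at [1.168, 0.689, -0.195, 1.565, 0.157, 0.902, -0.215], TCP at [0.264, -0.566, 0.231] pointing down, gripper open.
Joint ranges: [-3.01, 3.01], [-0.46, 2.08], [-1.47, 1.51], [0.13, 2.56], [-1, 4.14], [0.04, 2.09], [-2.66, 2.66]. Speed limits (rad/s): [2.57, 2.57, 3.14, 3.14, 3.14, 3.14, 3.14].

## Interface

Orientations are given as a rotation vector (axis times angle).
In Python, from rig import manip, read_camera gives the robot as it stands.
- The arm moves only by the tool play_rows, never from a script. Its argument "steps" is text: rows parted by semicolons, each of 4 numbers parted by spaces: the shift along the tool's x, y, z in units of 200 mm (1.0 is 200 mm), then the turn about the tool's z in units of 60 degrees (1.0 is 60 degrees). A call has 1 to 20 rows; each row is the pose to reach, as a shift and turn from the pose commanded when the call began, along the tool's axes at that moment; what a row does not reach only later rows make up. A row lasts 1/12 s, in which the tool goes at most 41.7 mm and 7.16 degrees, less where a joint would pass 70% of its speed; a pose out of reach is approached as far as the arm can. A call with a number of a shift or a turn outside -1 to 1 is refused whole. A call with a gripper value outside its range is refused whole. "grip" is the closure, from -1 (fully open) to 1 (shut), so that 0 is half open, set as the call begins (left out, the last holds). The fingers move at their own pace and stop on an object; the grip force is fixed at half the most. Time passes only in rows, so rows that repeat a pose let the fingers close. It gives the time, the measured TCP pose, the force, the opening and the grip force at its end, in the units of the state.
- manip.state(): the state, without advancing time (a new reading comes with each control period).
- read_camera(name): name is "scene" or "top"; returns a dict with "frame" (480x640x3 uint8, red, green, blue), "depth" (480x640 float32, m along the optical axis (not along the pixel's ray), 0 where there is no reading), "K" (3x3 intrinsics, pixels), "world_from_camera" (4x4, takes a point from camera to world coordinates). Camera axes: x right, y down, z forward; pixel columns grow to the right and rows downward; lengths in m; the calibration is good to about 2 mm. A picture is of the moment at which its call begins.
- manip.job_done(): hands the job in; it is judged then, once.
The state is a dict: "time_s": time; "q": joint angles; "joint_vel": joint speeds; "joint_torque": joint torques, N m; "tcp_pos": TCP position; "tool_rot": TCP orientation; "ft_force": force on the tool from outside, world axes, zero at the start; "wrist_torque": the same for the moment, N m; "grip_width": finger opening in m; "finger_force": force on a finger pad.
Only numpy, scipy, OpenCV 4.12 (cv2) and the standard library are available. Lean on these libraries where they do the work, as an engineer would, in place of code of your own. Each camera call takes 0.05 s, during which the arm holds its last target. There are 200 camera calls.

## Task

Take the red-headed key out of the key block and push it fully home in the keyhole on top of the grey deposit safe; the lock's pins are sticky, so work the key in with small turns back and forth instead of forcing it. Then turn it a quarter turn clockwise, seen from above, to its stop, and finish still gripping the key and holding it turned against the spring, so that a colleague can pull the cash drawer. Leave the other two keys, the calculator and the pen pot where they are.

Things in the scene. Friction and masses are not known exactly. Their poses are not given: they have to be found in the camera images.
- red_key_head (a point): Centre of the red plastic head of the key to use: 30 mm wide (its x), 10 mm thick (its y), 30 mm tall (z, up); pinch it across the thickness. Below the head come 10 mm of bare round steel stem (diameter 7), a round collar (diameter 18, 3 mm thick) and the 34 mm that go into the lock. Loose, 50 g; stands upright, pointing down, in any one of the block's slots
- red_key_end (a point): Lower end of the red key's stem, 62 mm below the head's centre, 34 mm below the collar. Two flat square-edged bits, one to each side along the head's wide side (x): 18 mm over both, 3 mm thick, from 13 down to 6 mm above this point; the last 6 mm are the bare stem with a conical end. The key is the same after a half turn
- blue_key_head (a point): Centre of the blue head of another key, same shape, in another slot of the block; leave it there
- yellow_key_head (a point): Centre of the yellow head of another key, same shape, in another slot of the block; leave it there
- key_block: Fixed wooden key block, 170 mm (its x) by 52 mm (its y), 35 mm high; origin at the centre of its underside. Three upright slots at x = -55, 0 and 55 mm, 20.4 by 8 mm (long side along x), right through; the keys' collars rest on its top, heads 13 mm clear of it, heads' wide side along the block's x
- keyhole (a point): Centre of the key slot, at the top of a brass plate (50 by 40 mm, 5 mm high) on top of the grey safe; z up. Slot 20.4 mm along its x, 8 mm along its y, edges bevelled 2 mm wider at the top. The key goes straight down, wide side of the head along the slot, either way round; fully home its collar lies on the plate, the head's centre 28 mm above this point
- lock_barrel (a point): Top of the turning barrel in the lock, 20.5 mm below the mouth. Above it two pairs of sticky pins catch the bits' lower edges: the upper pair 22.5 mm before home, freed by turning the key 0.2 to 0.25 rad anticlockwise (from above), the lower pair 10.5 mm before home, freed by as much clockwise (the slot allows 0.28 each way). Press lightly, 5 to 10 N, as you turn: it drops past
- lock (a joint): Lock barrel turned by the key once home, rad: 0 at rest, grows clockwise seen from above, stop at 1.3. The key has play and begins to drive it only 0.37 rad clockwise of the slot's direction, so the stop comes 1.67 rad from the slot, just past a quarter turn. A spring turns it back when let go (0.1 N m at the stop); the key is captive while turned
- safe: Fixed grey steel deposit safe, 260 mm (its x) by 300 mm (its y), top 100 mm above the counter; origin at the centre of its underside. Keyhole at x = -70 mm, y = 0, note slot behind it, cash drawer with green front on its +x side
- calculator_mid (a point): Centre of a black pocket calculator lying on the counter, 150 by 85 by 16 mm; loose, leave it
- pen_pot_mid (a point): Centre of a blue pen pot, diameter 76 mm, 100 mm high, with pens up to 165 mm high; loose, leave it
Not all that is in view belongs to the job. There is more than one size of the part that bears red_key_head; the job needs the largest.

How it is judged:
On the way, in this order (a step that is already met when the one before it is completed fails the run):
1. the red key is fully home in the keyhole, not yet turned (z of red_key_head in the frame of keyhole below 0.031 m and horizontal distance between red_key_head and keyhole below 0.006 m and value of joint lock below 0.35 rad), for 0.05 s.
2. the key is turned a quarter clockwise (value of joint lock above 1.05 rad), for 0.2 s.
At the end, for the whole second after the job is handed in: The red key is in the keyhole, home to within 3 mm and upright (within 0.15 rad), the lock barrel is turned to at least 1.05 of its 1.3 rad and stays there, and the fingers still grip the key (more than 2 N) (z of red_key_head in the frame of keyhole below 0.031 m and horizontal distance between red_key_head and keyhole below 0.006 m and angle between red_key_head's own z axis and vertical below 0.15 rad and value of joint lock above 1.05 rad and contact force between the fingers and red_key above 2 N); the arm keeps its last pose, push and grip.
It fails at once if the key is forced in: presses on the safe with over 45 N before the lock turns (contact force between red_key and safe above 45 N and value of joint lock below 0.2 rad).
It fails at once if another key is moved (distance of any of blue_key_head, yellow_key_head from where it was at the start of the episode above 0.015 m).
It fails at once if the calculator or the pen pot is moved by over 20 mm (distance of any of calculator_mid, pen_pot_mid from where it was at the start of the episode above 0.02 m).
It also fails if it takes over 40 s, if anything falls off the work surface, if the arm or the gripper's body presses on something with over 40 N, if the wrist force passes 120 N, or if a joint passes its speed limit or range.

## Working session

There is one attempt and no reset: what is moved stays moved. The work goes in short steps, Python scripts to look and compute and a tool call to move; the robot and the scene stay as the last step left them, time stands still between calls to the robot, and variables do not carry over. Pictures are saved under pics/ and viewed, at most 10 in all, crops included, and the job is handed in when it is done.

Besides the shell and the picture viewer there is one more tool, called after "Emit:" as name(argument=value, ...) on one line, values as JSON. play_rows: Moves the arm, as the interface text tells. Its arguments: {"type":"object","properties":{"steps":{"type":"string"},"grip":{"type":"number"}},"required":["steps"]}

```bash
mkdir -p pics
cat > h.py <<'E'
import numpy as np, cv2
from rig import manip, read_camera
def save(n,img): cv2.imwrite('pics/'+n, cv2.cvtColor(np.ascontiguousarray(img),cv2.COLOR_RGB2BGR))
def world(c):
    K,T,d=c['K'],c['world_from_camera'],c['depth']
    v,u=np.mgrid[0:480,0:640]
    P=np.stack([(u-K[0,2])/K[0,0]*d,(v-K[1,2])/K[1,1]*d,d],-1)
    return P@T[:3,:3].T+T[:3,3]
def ray(c,u,v,z):
    K,T=c['K'],c['world_from_camera']
    r=T[:3,:3]@np.array([(u-K[0,2])/K[0,0],(v-K[1,2])/K[1,1],1]); o=T[:3,3]
    return o+r*(z-o[2])/r[2]
E
python3 - <<'E'
from h import *
for n in('scene','top'):
    c=read_camera(n); save(n+'0.png',c['frame']); np.savez('pics/'+n+'0.npz',**c)
    print(n,c['K'].round(1).tolist(),c['world_from_camera'].round(3).tolist(),(c['depth']>0).mean())
s=manip.state();print(s)
E
```

```text
scene [[586.7, 0.0, 317.4], [0.0, 586.7, 241.3], [0.0, 0.0, 1.0]] [[-0.771, 0.472, -0.428, 0.986], [0.637, 0.561, -0.529, 0.544], [-0.009, -0.68, -0.733, 0.813], [0.0, 0.0, 0.0, 1.0]] 0.996123046875
top [[531.4, 0.0, 325.9], [0.0, 531.4, 239.3], [0.0, 0.0, 1.0]] [[-0.01, -0.985, 0.171, 0.42], [-0.999, 0.004, -0.034, 0.043], [0.033, -0.171, -0.985, 1.076], [0.0, 0.0, 0.0, 1.0]] 0.99611328125
{'time_s': 0.1, 'q': array([ 1.16777519,  0.68989285, -0.19450528,  1.56620084,  0.15730502,
        0.90252296, -0.21508652]), 'joint_vel': array([-1.87659084e-04, -3.86851114e-03, -8.81549561e-04, -1.06009796e-03,
        5.29833181e-05,  6.83930589e-06, -1.50710682e-03]), 'joint_torque': array([-3.70583322e-03, -5.40612781e+01, -1.27158266e+00, -1.58985704e+01,
        9.37798148e-03,  4.40994103e-03, -1.99282016e-05]), 'tcp_pos': array([ 0.26412379, -0.56582266,  0.23057885]), 'tool_rot': array([-3.06540864e+00, -6.80494104e-01,  7.60795432e-04]), 'ft_force': array([-0.15706496, -0.0224445 , -0.7125872 ]), 'wrist_torque': array([ 0.01250906, -0.00400977, -0.00495262]), 'finger_force': 0.0, 'grip_width': 0.08542703160769781}
```

View pics/scene0.png

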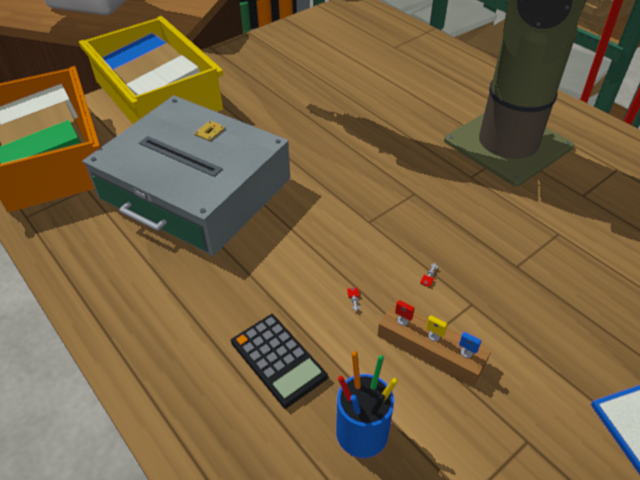

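View pics/top0.png

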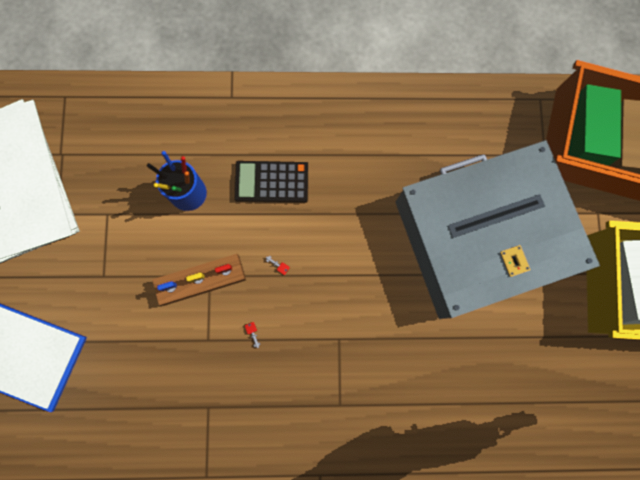

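The scene view shows the red key in the block at (404,311), next to yellow (437,326) and blue (470,343). The keyhole's brass plate is at (210,130). In the top view the red key is at (223,269) and the plate at (514,262). There are three red candidates in the top view: the one standing in the block (223,269), and two small ones lying loose at (277,266) and (252,335). The block key fits because it is upright and the same size as its neighbours. I'll confirm that in a crop and measure.

```bash
cat > m.py <<'E'
from h import *
C={n:dict(np.load(f'pics/{n}0.npz')) for n in('scene','top')}
crop=lambda n,x,y,w,h,k:cv2.resize(C[n]['frame'][y:y+h,x:x+w],None,fx=k,fy=k,interpolation=cv2.INTER_CUBIC)
a=crop('scene',330,250,170,130,3); b=crop('top',470,220,90,90,4)
im=np.zeros((390+360,510,3),np.uint8); im=np.zeros((390,870,3),np.uint8); im[:,:510]=a; im[:360,510:]=b
save('crop1.png',im[:,:800])
for n,c in C.items():
    W=world(c); hsv=cv2.cvtColor(c['frame'],cv2.COLOR_RGB2HSV); H,S,V=cv2.split(hsv)
    box=dict(scene=(330,250,170,130),top=(140,240,160,120))[n]
    roi=np.zeros((480,640),bool); x,y,w,h=box; roi[y:y+h,x:x+w]=1
    for col,m in dict(red=((H<6)|(H>174))&(S>190)&(V>70),yellow=(H>22)&(H<32)&(S>190)&(V>110),blue=(H>100)&(H<125)&(S>120)&(V>70)).items():
        k,L,st,ce=cv2.connectedComponentsWithStats((m&roi).astype(np.uint8))
        for i in range(1,k):
            if st[i,4]<25: continue
            P=W[(L==i)]
            top=P[P[:,2]>np.percentile(P[:,2],90)-.006]
            print(n,col,st[i].tolist(),ce[i].round(1),'med',np.median(P,0).round(4),'zmax',np.percentile(P[:,2],[5,95]).round(4),'topc',np.median(top,0).round(4))
    # brass plate
    roi[:]=0; x,y,w,h=dict(scene=(190,110,45,40),top=(490,235,50,50))[n]; roi[y:y+h,x:x+w]=1
    m=roi&(S>110)&(H>12)&(H<35)&(V>60)
    cs,_=cv2.findContours(m.astype(np.uint8),cv2.RETR_EXTERNAL,cv2.CHAIN_APPROX_NONE)
    q=max(cs,key=cv2.contourArea)[:,0]; f=np.zeros((480,640),np.uint8); cv2.fillPoly(f,[q],1)
    z=np.median(W[m][:,2]); print(n,'plate z',z,'area',f.sum())
    pts=np.array([ray(c,u,v,z)[:2] for u,v in q])
    r=cv2.minAreaRect((pts*1000).astype(np.float32)); print('plate rect mm',r, cv2.boxPoints(r).round(1).tolist())
    dark=(f>0)&~m|((f>0)&(V<70)); k,L,st,ce=cv2.connectedComponentsWithStats(dark.astype(np.uint8))
    for i in range(1,k):
        if st[i,4]>8: 
            p=np.argwhere(L==i)[:,::-1]; p=np.array([ray(c,u,v,z)[:2] for u,v in p])
            print('dark',st[i].tolist(),p.mean(0).round(4),cv2.minAreaRect((p*1000).astype(np.float32)))
    roi[:]=0; x,y,w,h=dict(scene=(80,90,220,170),top=(380,130,225,195))[n]; roi[y:y+h,x:x+w]=1
    Z=W[...,2]; g=(roi&(Z>.09)&(Z<.115)&(S<90)).astype(np.uint8); g=cv2.morphologyEx(g,cv2.MORPH_OPEN,np.ones((5,5)))
    p=W[g>0]; r=cv2.minAreaRect((p[:,:2]*1000).astype(np.float32)); print('safe',np.median(p[:,2]),r)
# block top
c=C['top'];W=world(c);Z=W[...,2];roi=np.zeros((480,640),bool);roi[240:320,135:260]=1
p=W[roi&(Z>.03)&(Z<.042)];print('block',len(p),np.median(p[:,2]),cv2.minAreaRect((p[:,:2]*1000).astype(np.float32)))
E
python3 m.py
```

```text
scene red [421, 275, 13, 12, 91] [426.8 280.2] med [0.427  0.1583 0.0074] zmax [0.004  0.0098] topc [0.427  0.1583 0.0075]
scene red [347, 288, 12, 10, 80] [353.  292.3] med [0.5449 0.0948 0.0077] zmax [0.0048 0.0098] topc [0.5449 0.0948 0.0077]
scene red [396, 300, 18, 20, 213] [404.4 309.7] med [0.5401 0.2064 0.0702] zmax [0.055  0.0788] topc [0.5383 0.2048 0.077 ]
scene yellow [426, 315, 21, 22, 268] [436.2 325.4] med [0.524  0.258  0.0702] zmax [0.053  0.0787] topc [0.5226 0.2586 0.0769]
scene blue [460, 332, 21, 21, 267] [469.6 342.3] med [0.5082 0.3103 0.0713] zmax [0.0543 0.0792] topc [0.5068 0.31   0.077 ]
scene blue [360, 374, 13, 4, 37] [366.3 375.5] med [0.6772 0.2648 0.1005] zmax [0.0983 0.1022] topc [0.6772 0.2648 0.1005]
scene plate z 0.10428317743896887 area 315
plate rect mm ((543.3822631835938, -341.82989501953125), (51.646339416503906, 42.55968475341797), 18.52223014831543) [[512.0999755859375, -329.8999938964844], [525.7000122070312, -370.20001220703125], [574.5999755859375, -353.79998779296875], [561.0999755859375, -313.3999938964844]]
safe 0.10029916455701615 ((6
[... 724 characters left out ...]
3292657186365 area 565
plate rect mm ((546.3336791992188, -342.31396484375), (49.706565856933594, 41.00614929199219), 18.445283889770508) [[516.2999877929688, -330.70001220703125], [529.2000122070312, -369.6000061035156], [576.4000244140625, -353.8999938964844], [563.4000244140625, -315.0]]
dark [512, 256, 7, 10, 31] [ 0.5461 -0.3429] ((546.2504272460938, -342.7373352050781), (17.457839965820312, 6.0694098472595215), 18.236013412475586)
safe 0.10186176787463724 ((612.823974609375, -321.28924560546875), (260.61456298828125, 304.22320556640625), 18.29852294921875)
block 2018 0.036556564843497674 ((522.4647827148438, 256.9941101074219), (52.98062515258789, 170.6373291015625), 17.02695655822754)
```

View pics/crop1.png

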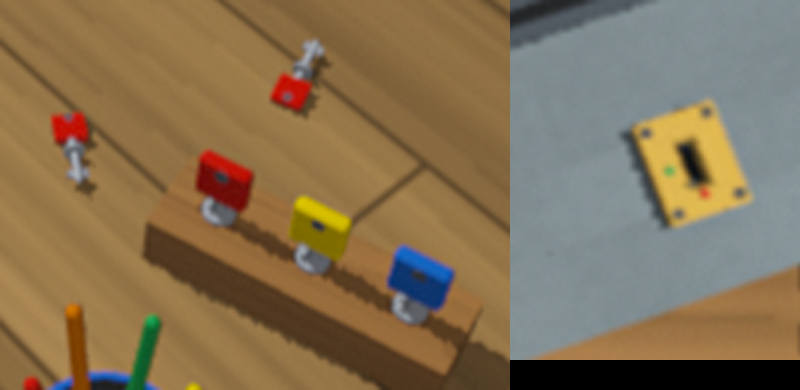

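The crop confirms it: the red key standing in the block is the same size as the yellow and blue keys and clearly larger than the two loose ones. The slot's long side is dark and points at about 18° from world x. The heights also match the text: head tops 79 mm, plate 105 mm, block 36 mm. I'll set out now.

```bash
cat > go.py <<'E'
import sys
from h import *
from scipy.spatial.transform import Rotation as Ro
# usage: go.py x y z toolY_yaw_deg -> remaining tool-frame move in units
s=manip.state(); R=Ro.from_rotvec(s['tool_rot']).as_matrix(); y=R[:,1]; yaw=np.degrees(np.arctan2(y[1],y[0]))
print('t',round(s['time_s'],2),'tcp',s['tcp_pos'].round(4),'yawY',yaw.round(2),'tilt',R[:,2].round(4),'q',s['q'].round(2),'F',s['ft_force'].round(1),'M',s['wrist_torque'].round(2),'w',round(s['grip_width'],4),'ff',round(s['finger_force'],1))
if len(sys.argv)>4:
    a=np.array(sys.argv[1:],float); d=R.T@(a[:3]-s['tcp_pos']); t=-((a[3]-yaw+180)%360-180)
    print('units',(d/.2).round(3),'turn',(t/60).round(3))
E
python3 go.py 0.5385 0.204 0.2 17
```

```text
t 0.1 tcp [ 0.2641 -0.5658  0.2306] yawY -64.97 tilt [-8.0e-04  1.4e-03 -1.0e+00] q [ 1.17  0.69 -0.19  1.57  0.16  0.9  -0.22] F [-0.2 -0.  -0.7] M [ 0.01 -0.   -0.  ] w 0.0854 ff 0.0
units [ 2.872 -2.907  0.157] turn -1.366
```

Emit:
play_rows(steps="0.2 -0.2 0 -0.1; 0.35 -0.35 0 -0.2; 0.5 -0.5 0 -0.3; 0.65 -0.65 0 -0.4; 0.8 -0.8 0 -0.5; 1 -1 0 -0.6; 1 -1 0 -0.6; 1 -1 0 -0.6; 1 -1 0 -0.6", grip=-0.4)

```text
time_s: 0.85
tcp_pos: [0.3618, -0.2985, 0.2314]
tool_rot: [-2.702, -1.601, -0.0]
ft_force: [-0.2, -0.6, -1.0]
grip_width: 0.06
finger_force: 0.0
```

```bash
python3 go.py 0.5385 0.204 0.2 17
```

```text
t 0.85 tcp [ 0.3618 -0.2985  0.2314] yawY -28.7 tilt [-1.e-04  6.e-04 -1.e+00] q [ 0.83  0.51 -0.37  2.01  0.28  0.67 -0.21] F [-0.2 -0.6 -1. ] M [-0.03  0.04 -0.03] w 0.06 ff 0.0
units [ 2.628 -0.432  0.158] turn -0.762
```

Emit:
play_rows(steps="0.2 -0.1 0 -0.1; 0.4 -0.2 0 -0.2; 0.6 -0.3 0 -0.3; 0.8 -0.4 0 -0.4; 1 -0.4 0 -0.5; 1 -0.4 0 -0.6; 1 -0.4 0 -0.7; 1 -0.4 0 -0.76; 1 -0.4 0 -0.76")

```text
time_s: 1.6
tcp_pos: [0.3881, -0.0879, 0.231]
tool_rot: [-1.878, -2.519, 0.001]
ft_force: [0.1, -0.1, -1.0]
grip_width: 0.0596
finger_force: 0.0
```

```bash
python3 go.py 0.5385 0.204 0.2 17
```

```text
t 1.6 tcp [ 0.3881 -0.0879  0.231 ] yawY 16.59 tilt [-3.e-04 -3.e-04 -1.e+00] q [ 0.51  0.45 -0.58  2.19  0.43  0.61 -0.1 ] F [ 0.1 -0.1 -1. ] M [-0.02  0.04 -0.03] w 0.0596 ff 0.0
units [1.184 1.137 0.155] turn -0.007
```

Emit:
play_rows(steps="0.15 0.15 0 0; 0.3 0.3 0 0; 0.45 0.45 0 0; 0.6 0.6 0 0; 0.75 0.75 0 0; 0.9 0.9 0 0; 1 1 0 0; 1 1 0 0; 1 1 0 0")

```text
time_s: 2.35
tcp_pos: [0.5232, 0.1629, 0.2307]
tool_rot: [-1.878, -2.518, -0.0]
ft_force: [-0.5, -1.3, -1.2]
grip_width: 0.0601
finger_force: 0.0
```

```bash
python3 go.py 0.5385 0.204 0.1 17
```

```text
t 2.35 tcp [0.5232 0.1629 0.2307] yawY 16.57 tilt [-1.e-04  4.e-04 -1.e+00] q [-0.06  0.63 -0.54  1.79  0.42  0.84 -0.51] F [-0.5 -1.3 -1.2] M [-0.08  0.03  0.03] w 0.0601 ff 0.0
units [0.175 0.132 0.654] turn -0.007
```

Emit:
play_rows(steps="0.1 0.07 0 -0.007; 0.175 0.132 0.15 -0.007; 0.175 0.132 0.35 -0.007; 0.175 0.132 0.55 -0.007; 0.175 0.132 0.65 -0.007; 0.175 0.132 0.65 -0.007; 0.175 0.132 0.65 -0.007")

```text
time_s: 2.93
tcp_pos: [0.5373, 0.2005, 0.1007]
tool_rot: [-1.872, -2.523, 0.005]
ft_force: [0.1, 0.4, 1.0]
grip_width: 0.0596
finger_force: 0.0
```

```bash
python3 go.py 0.5385 0.204 0.045 17
python3 - <<'E'
from h import *
c=read_camera('scene'); save('s1.png',cv2.resize(c['frame'][180:400,290:530],None,fx=2.5,fy=2.5,interpolation=cv2.INTER_CUBIC))
E
```

```text
t 2.93 tcp [0.5373 0.2005 0.1007] yawY 16.86 tilt [-0.0021 -0.0028 -1.    ] q [-0.2   0.83 -0.42  1.82  0.55  0.61 -0.66] F [0.1 0.4 1. ] M [ 0.01 -0.02  0.03] w 0.0596 ff 0.0
units [0.016 0.012 0.278] turn -0.002
```

View pics/s1.png

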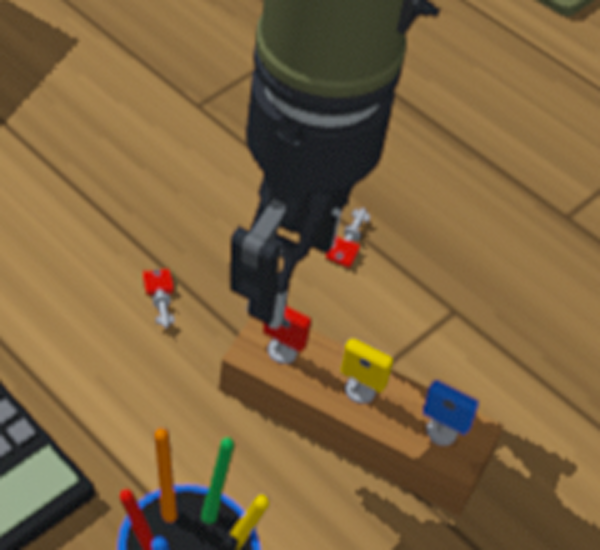

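The fingers straddle the red head (crop 287,327) and are clear of the yellow key. I'll go down to grasp.

Emit:
play_rows(steps="0.013 0.01 0.07 0; 0.013 0.01 0.14 0; 0.013 0.01 0.21 0; 0.013 0.01 0.278 0; 0.013 0.01 0.278 0; 0.013 0.01 0.278 0; 0.013 0.01 0.278 0")

```text
time_s: 3.57
tcp_pos: [0.5397, 0.2067, 0.0469]
tool_rot: [1.868, 2.525, 0.003]
ft_force: [0.8, -0.6, -0.2]
grip_width: 0.0602
finger_force: 0.0
```

```bash
python3 go.py 0.5385 0.204 0.045 17
```

```text
t 3.57 tcp [0.5397 0.2067 0.0469] yawY 17.02 tilt [ 0.0021  0.0011 -1.    ] q [-0.24  0.92 -0.36  1.83  0.61  0.5  -0.72] F [ 0.8 -0.6 -0.2] M [ 0.02 -0.01 -0.  ] w 0.0602 ff 0.0
units [-0.011 -0.01   0.01 ] turn 0.0
```

Emit:
play_rows(steps="-0.01 -0.01 0.005 0; -0.01 -0.01 0.005 0; -0.01 -0.01 0.005 0; -0.01 -0.01 0.005 0")

```text
time_s: 3.9
tcp_pos: [0.5377, 0.2038, 0.0451]
tool_rot: [1.868, 2.526, 0.001]
ft_force: [0.2, 0.0, 0.4]
grip_width: 0.0597
finger_force: 0.0
```

Emit:
play_rows(steps="0 0 0 0; 0 0 0 0; 0 0 0 0; 0 0 0 0; 0 0 0 0; 0 0 0 0; 0 0 0 0; 0 0 0 0", grip=1)

```text
time_s: 4.57
tcp_pos: [0.5374, 0.2038, 0.0448]
tool_rot: [1.868, 2.526, -0.0]
ft_force: [-0.5, -0.2, 2.2]
grip_width: 0.0098
finger_force: 58.4
```

```bash
python3 go.py 0.5385 0.204 0.2 17
```

```text
t 4.57 tcp [0.5374 0.2038 0.0448] yawY 17.05 tilt [ 1.e-04 -1.e-04 -1.e+00] q [-0.24  0.92 -0.35  1.84  0.62  0.49 -0.72] F [-0.5 -0.2  2.2] M [-0.07  0.08 -0.04] w 0.0098 ff 58.4
units [-0.001  0.005 -0.776] turn 0.001
```

Emit:
play_rows(steps="0 0 -0.1 0; 0 0 -0.2 0; 0 0 -0.35 0; 0 0 -0.5 0; 0 0 -0.65 0; 0 0 -0.8 0; 0 0 -0.85 0; 0 0 -0.85 0; 0 0 -0.85 0")

```text
time_s: 5.32
tcp_pos: [0.5373, 0.2033, 0.2142]
tool_rot: [1.868, 2.526, -0.001]
ft_force: [-0.1, -0.7, -1.5]
grip_width: 0.0095
finger_force: 60.2
```

```bash
python3 go.py 0.545 -0.3427 0.205 -71.7
```

```text
t 5.32 tcp [0.5373 0.2033 0.2142] yawY 17.03 tilt [-2.e-04 -6.e-04 -1.e+00] q [-0.14  0.68 -0.53  1.73  0.44  0.85 -0.56] F [-0.1 -0.7 -1.5] M [ 0.01 -0.04 -0.05] w 0.0095 ff 60.2
units [-2.622 -0.763  0.048] turn 1.479
```

Emit:
play_rows(steps="-0.15 -0.04 0 0.1; -0.3 -0.08 0 0.2; -0.45 -0.12 0 0.3; -0.6 -0.16 0 0.4; -0.75 -0.2 0 0.5; -0.9 -0.26 0 0.6; -1 -0.3 0 0.7; -1 -0.3 0 0.75; -1 -0.3 0 0.75; -1 -0.3 0 0.75")

```text
time_s: 6.15
tcp_pos: [0.5377, -0.0047, 0.2131]
tool_rot: [-2.689, -1.621, 0.004]
ft_force: [-0.6, -0.0, -1.7]
grip_width: 0.0092
finger_force: 60.2
```

```bash
python3 go.py 0.545 -0.3427 0.205 -71.7
```

```text
t 6.15 tcp [ 0.5377 -0.0047  0.2131] yawY -27.83 tilt [-3.1e-03  1.0e-04 -1.0e+00] q [ 0.13  0.61 -0.33  1.84  0.28  0.74 -0.84] F [-0.6 -0.  -1.7] M [ 0.03  0.   -0.02] w 0.0092 ff 60.2
units [-1.477  0.821  0.04 ] turn 0.731
```

Clockwise drives q7 negative, and the final turn would end near its -2.66 limit. The key is the same after a half turn, so I'll enter the slot at tool-y yaw 108.3° instead, which leaves plenty of room.

Emit:
play_rows(steps="-0.1 0.06 0 -0.1; -0.2 0.11 0 -0.2; -0.3 0.17 0 -0.3; -0.4 0.22 0 -0.4; -0.5 0.28 0 -0.5; -0.6 0.33 0 -0.6; -0.7 0.39 0 -0.7; -0.8 0.44 0 -0.8; -0.9 0.5 0 -0.9; -1 0.55 0 -1; -1 0.55 0 -1; -1 0.55 0 -1")

```text
time_s: 7.15
tcp_pos: [0.5418, -0.2335, 0.2135]
tool_rot: [-1.523, -2.746, -0.001]
ft_force: [0.5, 0.5, -0.9]
grip_width: 0.0091
finger_force: 60.2
```

```bash
python3 go.py 0.545 -0.3427 0.205 108.3
```

```text
t 7.15 tcp [ 0.5418 -0.2335  0.2135] yawY 31.97 tilt [-0.0012  0.0014 -1.    ] q [ 0.7   0.73 -0.66  1.68  0.53  0.92  0.39] F [ 0.5  0.5 -0.9] M [0.01 0.02 0.04] w 0.0091 ff 60.2
units [-0.472 -0.276  0.042] turn -1.272
```

Emit:
play_rows(steps="-0.1 -0.05 0 -0.1; -0.2 -0.1 0 -0.2; -0.3 -0.15 0 -0.3; -0.4 -0.2 0 -0.4; -0.472 -0.276 0 -0.5; -0.472 -0.276 0 -0.6; -0.472 -0.276 0 -0.7; -0.472 -0.276 0 -0.8; -0.472 -0.276 0 -0.9; -0.472 -0.276 0 -1; -0.472 -0.276 0 -1; -0.472 -0.276 0 -1")

```text
time_s: 8.15
tcp_pos: [0.5462, -0.3404, 0.2144]
tool_rot: [-0.056, 3.141, 0.002]
ft_force: [0.7, 0.5, -0.3]
grip_width: 0.0093
finger_force: 60.2
```

Emit:
play_rows(steps="0 0 0 -0.1; 0 0 0 -0.2; 0 0 0 -0.272; 0 0 0 -0.272; 0 0 0 -0.272; 0 0 0 -0.272; 0 0 0 -0.272; 0 0 0 -0.272")

```text
time_s: 8.82
tcp_pos: [0.5455, -0.3424, 0.2148]
tool_rot: [0.5, -3.102, 0.0]
ft_force: [-0.0, 0.4, -0.8]
grip_width: 0.0091
finger_force: 60.2
```

```bash
python3 go.py 0.545 -0.3427 0.205 108.3
cat > look.py <<'E'
import sys
from h import *
n=sys.argv[1]; o=[]
for cam,(x,y,w,h),k in(('scene',(150,60,110,110),4),('top',(470,210,90,110),4)):
    c=read_camera(cam); np.savez(f'pics/{cam}{n}.npz',**c); o.append(cv2.resize(c['frame'][y:y+h,x:x+w],None,fx=k,fy=k,interpolation=cv2.INTER_CUBIC))
save(f'look{n}.png',np.hstack(o))
E
python3 look.py 2
```

```text
t 8.82 tcp [ 0.5455 -0.3424  0.2148] yawY 108.3 tilt [ 0.e+00 -3.e-04 -1.e+00] q [ 0.96  0.9  -0.99  1.5   0.78  1.18  1.73] F [-0.   0.4 -0.8] M [-0.02 -0.04 -0.01] w 0.0091 ff 60.2
units [ 0.003 -0.     0.049] turn 0.0
```

View pics/look2.png

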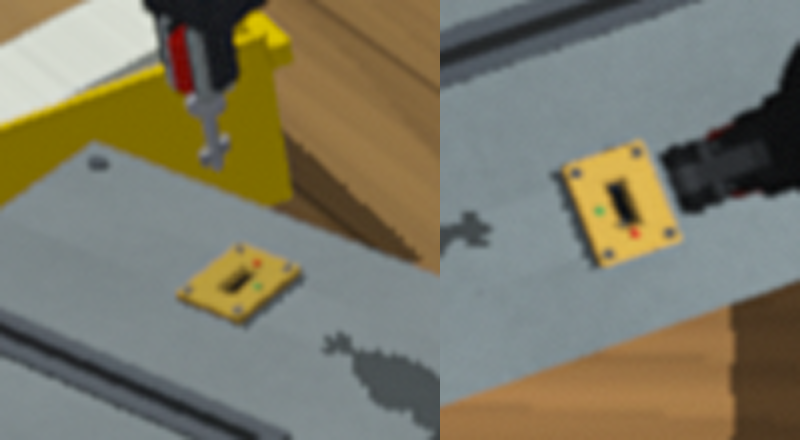

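The key hangs upright above the slot. Its end is at scene pixel ~(204,101), and the slot is at ~(209,130) in scene and ~(515,261) in top. I'll lower it to just above the mouth and compare in the camera.

Emit:
play_rows(steps="0 0 0.1 0; 0 0 0.2 0; 0 0 0.27 0; 0 0 0.28 0; 0 0 0.28 0; 0 0 0.28 0; 0 0 0.28 0")

```text
time_s: 9.5
tcp_pos: [0.5464, -0.3426, 0.16]
tool_rot: [-0.501, 3.099, -0.001]
ft_force: [-0.2, 0.2, 0.1]
grip_width: 0.0091
finger_force: 60.2
```

```bash
python3 go.py 0.545 -0.3427 0.157 108.3; python3 look.py 3
python3 - <<'E'
from h import *
c=dict(np.load('pics/scene3.npz'))
save('s3.png',cv2.resize(c['frame'][90:150,180:240],None,fx=10,fy=10,interpolation=cv2.INTER_CUBIC))
E
```

```text
t 9.5 tcp [ 0.5464 -0.3426  0.16  ] yawY 108.36 tilt [ 2.2e-03 -5.0e-04 -1.0e+00] q [ 0.95  0.96 -0.95  1.55  0.85  1.09  1.68] F [-0.2  0.2  0.1] M [ 0.03  0.02 -0.03] w 0.0091 ff 60.2
units [0.007 0.002 0.015] turn 0.001
```

View pics/s3.png

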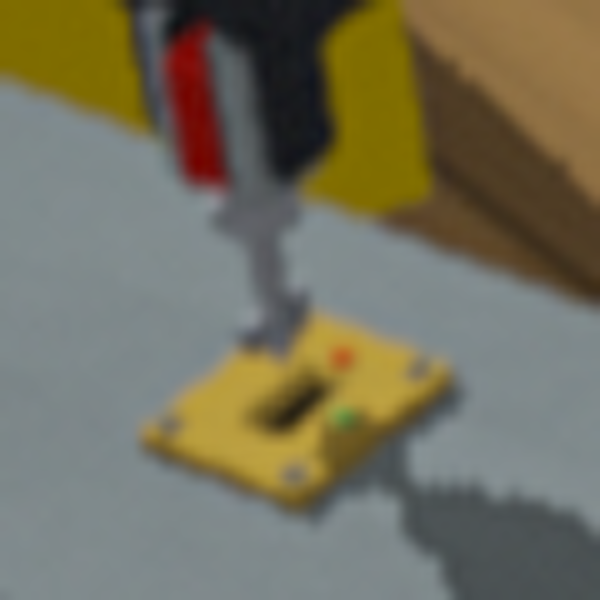

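The key's end is at about (207.9,125.1) and the slot centre at (208.7,129.7). The bits run parallel to the slot.

Run:
```python
from h import *
c=dict(np.load('pics/scene3.npz')); W=world(c)
for z in(.114,.116,.118): print('end',z,ray(c,207.85,125.05,z).round(4))
print('slot',ray(c,208.75,129.75,.105).round(4))
hsv=cv2.cvtColor(c['frame'],cv2.COLOR_RGB2HSV);V=hsv[...,2];S=hsv[...,1]
f=V[126:134,202:216]; print(f)
# dark slot centroid
m=(V<85); m[:126]=0;m[134:]=0;m[:,:203]=0;m[:,:0]=0;m[:,214:]=0
p=np.argwhere(m); print(p.mean(0)[::-1]); w=np.array([ray(c,u,v,.105)[:2] for v,u in p])*1000; print(w.mean(0),cv2.minAreaRect(w.astype(np.float32)))
Z=W[...,2]; print((Z[118:128,203:214]*1000).astype(int))
# scene bottom end of the bits
H=hsv[...,0]; k=(S<75); print(k[112:128,200:216].astype(int))
```

```text
end 0.114 [ 0.5428 -0.3465  0.114 ]
end 0.116 [ 0.5441 -0.344   0.116 ]
end 0.118 [ 0.5454 -0.3414  0.118 ]
slot [ 0.5443 -0.3433  0.105 ]
[[167 180 183 183 182 169 160 167 158 163 174 172 171 175]
 [181 186 187 187 187 182 166 150 128 130 152 159 168 178]
 [185 186 186 186 181 168 140 119 100  89 110 141 168 182]
 [186 186 184 176 160 138 113  91  66  57 102 151 177 184]
 [186 185 174 152 127 110  89  57  48  94 141 163 166 170]
 [185 181 157 128 103  81  53  46  97 144 157 151 141 121]
 [185 181 161 138 108  77  67  99 152 172 146 128 111  98]
 [186 185 181 171 150 136 136 156 181 179 135 116 110 107]]
[208.77777778 130.55555556]
[ 545.67739993 -341.02032003] ((545.6078491210938, -341.7181701660156), (11.829450607299805, 3.6371726989746094), 24.619930267333984)
[[100  99 136 139 138 135 127  99 103  97 100]
 [102 100 133 132 134 131 129 129  99  98 102]
 [101  98  99 133 133 131 126 123  99 100  98]
 [ 99  99 129 130 129 125 125 126 106 100 100]
 [101 130 130 128 125 128 123 105 103 105 107]
 [100 128 127 128 125 124 123 104 107 105 106]
 [102 123 125 123 124 120 121 105 105 103 110]
 [ 99 123 122 106 121 119 104 108 103 105 103]
 [103 105 103 105 104 117 105 105 102 105 107]
 [106 106 107 103 102 105 105 104 101 107 105]]
[[1 1 1 1 1 1 1 1 1 1 1 1 1 1 1 1]
 [1 1 1 1 1 1 1 1 1 1 1 1 1 1 1 1]
 [1 1 1 1 1 1 1 1 1 1 1 1 1 1 1 1]
 [1 1 1 1 1 1 1 1 1 1 1 1 1 1 1 1]
 [1 1 1 1 1 1 1 1 1 1 1 1 1 1 1 1]
 [1 1 1 1 1 1 1 1 1 1 1 1 1 1 1 1]
 [1 1 1 1 1 1 1 1 1 1 1 1 1 1 1 1]
 [1 1 1 1 1 1 1 1 1 1 1 1 1 1 1 1]
 [1 1 1 1 1 1 1 1 1 1 1 1 1 1 1 1]
 [1 1 1 1 1 1 1 1 1 1 1 0 1 1 1 1]
 [1 1 1 1 1 1 1 1 1 1 0 0 0 0 0 1]
 [1 1 1 1 1 1 1 1 1 0 0 0 0 0 0 0]
 [1 1 1 1 1 1 1 1 1 0 0 0 0 0 0 0]
 [1 1 1 0 0 0 0 0 0 0 0 0 0 0 0 0]
 [1 1 0 0 0 0 0 0 0 0 0 0 0 0 0 0]
 [1 0 0 0 0 0 0 0 0 0 0 0 0 0 0 0]]
```

Tip and slot agree to within about 1 mm. I'll go down gently until the first pins catch (TCP z ≈ 0.1375) and read the forces.

Emit:
play_rows(steps="0.002 0.002 0.015 0; 0.002 0.002 0.03 0; 0.002 0.002 0.045 0; 0.002 0.002 0.06 0; 0.002 0.002 0.07 0; 0.002 0.002 0.08 0; 0.002 0.002 0.085 0; 0.002 0.002 0.085 0; 0.002 0.002 0.085 0")

```text
time_s: 10.35
tcp_pos: [0.5449, -0.3426, 0.1416]
tool_rot: [0.501, -3.101, 0.001]
ft_force: [-0.3, -0.1, -0.7]
grip_width: 0.0091
finger_force: 60.1
```

```bash
python3 go.py 0.5457 -0.3424 0.1375 108.3
```

```text
t 10.35 tcp [ 0.5449 -0.3426  0.1416] yawY 108.36 tilt [ 0.e+00 -4.e-04 -1.e+00] q [ 0.95  0.98 -0.93  1.56  0.87  1.06  1.67] F [-0.3 -0.1 -0.7] M [-0.28 -0.04 -0.03] w 0.0091 ff 60.1
units [-0.004 -0.     0.021] turn 0.001
```

Emit:
play_rows(steps="0 0 0.005 0; 0 0 0.01 0; 0 0 0.015 0; 0 0 0.02 0; 0 0 0.02 0; 0 0 0.02 0")

```text
time_s: 10.85
tcp_pos: [0.5451, -0.3426, 0.1377]
tool_rot: [-0.501, 3.101, -0.001]
ft_force: [0.0, -1.3, -1.0]
grip_width: 0.0089
finger_force: 60.2
```

```bash
python3 go.py 0.5457 -0.3424 0.1375 108.3
```

```text
t 10.85 tcp [ 0.5451 -0.3426  0.1377] yawY 108.36 tilt [ 3.e-04 -4.e-04 -1.e+00] q [ 0.95  0.98 -0.93  1.57  0.88  1.05  1.66] F [ 0.  -1.3 -1. ] M [-0.43 -0.22  0.04] w 0.0089 ff 60.2
units [-0.003 -0.     0.001] turn 0.001
```

Emit:
play_rows(steps="0 0 0.005 0; 0 0 0.01 0; 0 0 0.01 0; 0 0 0.01 0")

```text
time_s: 11.18
tcp_pos: [0.5452, -0.3423, 0.1359]
tool_rot: [-0.501, 3.101, -0.0]
ft_force: [1.2, -1.4, 2.5]
grip_width: 0.0093
finger_force: 60.7
```

```bash
python3 go.py 0.5457 -0.3424 0.1375 108.3
```

```text
t 11.18 tcp [ 0.5452 -0.3423  0.1359] yawY 108.37 tilt [ 7.e-04 -1.e-04 -1.e+00] q [ 0.95  0.98 -0.93  1.57  0.88  1.05  1.66] F [ 1.2 -1.4  2.5] M [-0.39 -0.26  0.03] w 0.0093 ff 60.7
units [-0.002 -0.001 -0.008] turn 0.001
```

Contact at the upper pins (z ≈ 0.136). I'll press slightly and turn about 0.22 rad anticlockwise.

Emit:
play_rows(steps="0 0 0.005 -0.03; 0 0 0.008 -0.07; 0 0 0.01 -0.11; 0 0 0.01 -0.15; 0 0 0.01 -0.19; 0 0 0.01 -0.215; 0 0 0.01 -0.215; 0 0 0.01 -0.215; 0 0 0.01 -0.215")

```text
time_s: 11.93
tcp_pos: [0.5451, -0.3426, 0.1337]
tool_rot: [-0.845, 3.025, -0.001]
ft_force: [1.0, -2.1, -1.2]
grip_width: 0.0096
finger_force: 60.2
```

```bash
python3 go.py 0.5457 -0.3424 0.1375 108.3
```

```text
t 11.93 tcp [ 0.5451 -0.3426  0.1337] yawY 121.22 tilt [ 4.e-04 -4.e-04 -1.e+00] q [ 0.96  1.   -0.97  1.57  0.91  1.08  1.86] F [ 1.  -2.1 -1.2] M [-0.61 -0.43 -0.02] w 0.0096 ff 60.2
units [-0.003 -0.001 -0.019] turn 0.215
```

It dropped past. I'll go on down while turning back to the slot direction.

Emit:
play_rows(steps="0 0 0.008 0; 0 0 0.015 0; 0 0 0.02 0.05; 0 0 0.025 0.1; 0 0 0.03 0.15; 0 0 0.035 0.2; 0 0 0.04 0.215; 0 0 0.04 0.215; 0 0 0.04 0.215")

```text
time_s: 12.68
tcp_pos: [0.5446, -0.3425, 0.1255]
tool_rot: [0.503, -3.1, 0.0]
ft_force: [1.2, -3.0, 0.2]
grip_width: 0.0092
finger_force: 60.4
```

```bash
python3 go.py 0.5457 -0.3424 0.124 108.3
```

```text
t 12.68 tcp [ 0.5446 -0.3425  0.1255] yawY 108.42 tilt [-6.e-04 -4.e-04 -1.e+00] q [ 0.94  1.   -0.92  1.57  0.89  1.04  1.65] F [ 1.2 -3.   0.2] M [-0.75 -0.18 -0.05] w 0.0092 ff 60.4
units [-0.005 -0.001  0.007] turn 0.002
```

Emit:
play_rows(steps="0 -0.001 0.004 0; 0 -0.002 0.008 0; 0 -0.002 0.012 0; 0 -0.002 0.012 0; 0 -0.002 0.012 0")

```text
time_s: 13.1
tcp_pos: [0.545, -0.3426, 0.1244]
tool_rot: [-0.502, 3.101, -0.001]
ft_force: [-2.1, -2.0, 6.9]
grip_width: 0.0096
finger_force: 61.8
```

```bash
python3 go.py 0.5457 -0.3424 0.124 108.3
```

```text
t 13.1 tcp [ 0.545  -0.3426  0.1244] yawY 108.4 tilt [ 1.e-04 -3.e-04 -1.e+00] q [ 0.94  1.   -0.92  1.57  0.89  1.04  1.65] F [-2.1 -2.   6.9] M [-0.47  0.41  0.02] w 0.0096 ff 61.8
units [-0.003 -0.     0.002] turn 0.002
```

On the lower pins at about 8 N. Now I'll turn clockwise about 0.22 rad.

Emit:
play_rows(steps="0 0 0 0.04; 0 0 0 0.08; 0 0 0 0.12; 0 0 0 0.16; 0 0 0 0.2; 0 0 0 0.215; 0 0 0 0.215; 0 0 0 0.215")

```text
time_s: 13.77
tcp_pos: [0.5452, -0.3426, 0.1233]
tool_rot: [-0.152, 3.138, 0.0]
ft_force: [1.0, -2.3, 0.2]
grip_width: 0.0093
finger_force: 60.3
```

```bash
python3 go.py 0.5457 -0.3424 0.115 108.3
```

```text
t 13.77 tcp [ 0.5452 -0.3426  0.1233] yawY 95.54 tilt [ 2.e-04  2.e-04 -1.e+00] q [ 0.92  0.98 -0.87  1.58  0.86  1.    1.45] F [ 1.  -2.3  0.2] M [-0.57 -0.26 -0.04] w 0.0093 ff 60.3
units [-0.003  0.     0.041] turn -0.213
```

Emit:
play_rows(steps="0 0 0.006 0; 0 0 0.012 0; 0 0 0.018 -0.05; 0 0 0.024 -0.1; 0 0 0.03 -0.15; 0 0 0.034 -0.2; 0 0 0.038 -0.213; 0 0 0.042 -0.213; 0 0 0.042 -0.213; 0 0 0.042 -0.213")

```text
time_s: 14.6
tcp_pos: [0.5448, -0.3427, 0.1148]
tool_rot: [0.497, -3.101, 0.0]
ft_force: [-0.7, -2.5, 0.8]
grip_width: 0.0089
finger_force: 60.7
```

```bash
python3 go.py 0.5457 -0.3424 0.1135 108.3
```

```text
t 14.6 tcp [ 0.5448 -0.3427  0.1148] yawY 108.2 tilt [-5.e-04 -1.e-04 -1.e+00] q [ 0.94  1.01 -0.91  1.58  0.9   1.02  1.64] F [-0.7 -2.5  0.8] M [-0.52  0.04  0.01] w 0.0089 ff 60.7
units [-0.005  0.     0.007] turn -0.002
```

Emit:
play_rows(steps="0 0 0.004 0; 0 0 0.008 0; 0 0 0.012 0; 0 0 0.012 0; 0 0 0.012 0")

```text
time_s: 15.02
tcp_pos: [0.5449, -0.3428, 0.1147]
tool_rot: [0.497, -3.102, 0.002]
ft_force: [-4.5, -0.8, 13.6]
grip_width: 0.0093
finger_force: 62.8
```

```bash
python3 go.py 0.5457 -0.3424 0.1135 108.3
```

```text
t 15.02 tcp [ 0.5449 -0.3428  0.1147] yawY 108.21 tilt [-1.0e-04 -1.4e-03 -1.0e+00] q [ 0.94  1.01 -0.91  1.58  0.91  1.02  1.64] F [-4.5 -0.8 13.6] M [-0.33  1.06 -0.  ] w 0.0093 ff 62.8
units [-0.004  0.     0.006] turn -0.001
```

Run:
```python
from h import *
c=read_camera('scene')
save('s4.png',cv2.resize(c['frame'][90:150,180:240],None,fx=10,fy=10,interpolation=cv2.INTER_CUBIC))
W=world(c);Z=W[...,2]; print((Z[112:136,200:216]*1000).astype(int))
```

```text
[[151 151 149 148 146 159 163 160 159 161 157 163 168 167 166 168]
 [148 148 147 147 148 156 156 159 159 155 157 813 161 163 164 166]
 [148 148 146 148 147 151 152 154 155 153 153 154 153 161 162 163]
 [144 148 148 149 147 150 151 151 150 146 149 150 147 145 144 146]
 [146 145 147 147 148 147 149 148 146 147 150 147 150 144 141 142]
 [139 144 143 145 146 143 813 147 144 144 146 146 148 142 144 141]
 [139 143 143 143 143 139 143 142 145 142 144 146 143 141 140 138]
 [134 139 139 142 141 139 138 140 141 138 139 143 141 140 137 135]
 [131 135 137 138 137 138 139 137 139 135 136 137 139 138 136 133]
 [128 135 136 135 136 137 133 134 138 135 134 137 137 136 134 130]
 [127 129 133 134 134 131 131 136 134 132 132 134 134 135 130 128]
 [123 126 131 132 131 130 130 130 132 128 130 132 132 129 127 126]
 [ 99 120 129 129 130 129 127 128 130 128 126 128 129 128 126 128]
 [101 120 123 126 127 124 126 128 128 127 126 125 128 130 125 121]
 [100  99 121 125 124 125 122 123 125 126 123 122 124 125 120 114]
 [100 106 107 121 122 121 119 122 124 121 121 119 123 119 103 107]
 [105 105 105 106 117 120 108 118 119 120 119 116 115 107 103 105]
 [103 106 107 106 105 109 107 107 107 118 116 114 106 107 105 105]
 [103 104 104 103 104 106 109 108 107 110 109 106 108 106 105 106]
 [105 102 106 106 105 105 103 108 110 107 109 106 105 106 105 106]
 [106 108 104 107 105 103 103 108 108 107 108 105 104 104 106 105]
 [105 108 104 105 104 103 102  89  85 103 102 105 103 104 105 105]
 [104 105 103 102 105 105 104 104 104 102 104 105 104 103 104 107]
 [102 104 106 104 813 102 104 104 103 106 106 104 107 104 105 104]]
```

View pics/s4.png

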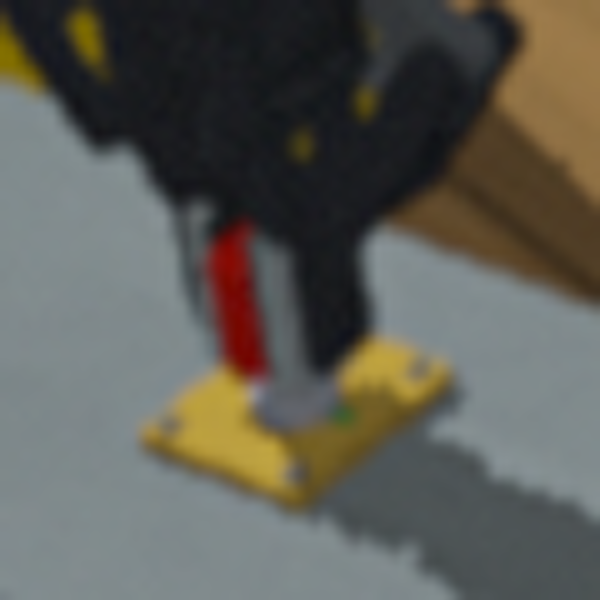

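The collar lies on the plate at (209,130) and its top measures about 108 mm, so the key is home. Now the quarter turn clockwise.

Emit:
play_rows(steps="0 0 0 0.08; 0 0 0 0.16; 0 0 0 0.24; 0 0 0 0.32; 0 0 0 0.4; 0 0 0 0.48; 0 0 0 0.56; 0 0 0 0.64; 0 0 0 0.72; 0 0 0 0.8; 0 0 0 0.8; 0 0 0 0.8")

```text
time_s: 16.07
tcp_pos: [0.5459, -0.3434, 0.1147]
tool_rot: [0.807, 3.033, -0.003]
ft_force: [-2.0, -3.0, 12.9]
grip_width: 0.0096
finger_force: 62.2
```

```bash
python3 go.py 0.5449 -0.3427 0.1137 12.5
```

```text
t 16.07 tcp [ 0.5459 -0.3434  0.1147] yawY 60.19 tilt [ 0.0019 -0.0026 -1.    ] q [ 0.86  0.95 -0.73  1.58  0.76  0.91  0.91] F [-2.  -3.  12.9] M [-0.65  0.51  0.01] w 0.0096 ff 62.2
units [0.006 0.    0.005] turn 0.795
```

Emit:
play_rows(steps="0.002 0 0 0.08; 0.003 0 0 0.16; 0.003 0 0 0.24; 0.003 0 0 0.32; 0.003 0 0 0.4; 0.003 0 0 0.48; 0.003 0 0 0.56; 0.003 0 0 0.64; 0.003 0 0 0.7; 0.003 0 0 0.75; 0.003 0 0 0.77; 0.003 0 0 0.77; 0.003 0 0 0.77; 0.003 0 0 0.77; 0.003 0 0 0.77")

```text
time_s: 17.32
tcp_pos: [0.5454, -0.3436, 0.1146]
tool_rot: [1.931, 2.473, -0.002]
ft_force: [-1.9, -2.6, 12.2]
grip_width: 0.009
finger_force: 62.2
```

```bash
python3 go.py 0.5449 -0.3427 0.1137 12.5
```

```text
t 17.32 tcp [ 0.5454 -0.3436  0.1146] yawY 14.02 tilt [ 0.0024 -0.0031 -1.    ] q [ 0.77  0.9  -0.53  1.59  0.58  0.81  0.24] F [-1.9 -2.6 12.2] M [-0.85  0.61  0.14] w 0.009 ff 62.2
units [ 0.005 -0.001  0.005] turn 0.025
```

Emit:
play_rows(steps="0 0 0 0.03; 0 0 0 0.05; 0 0 0 0.05; 0 0 0 0.05; 0 0 0 0.05; 0 0 0 0.05")

```text
time_s: 17.82
tcp_pos: [0.5454, -0.3437, 0.1146]
tool_rot: [1.995, 2.422, -0.001]
ft_force: [-1.1, -2.8, 12.2]
grip_width: 0.0092
finger_force: 62.3
```

```bash
python3 go.py 0.5449 -0.3427 0.1137 12.5; python3 -c "
from rig import manip; print(manip.job_done())"
```

```text
t 17.82 tcp [ 0.5454 -0.3437  0.1146] yawY 11.02 tilt [ 0.0024 -0.0031 -1.    ] q [ 0.76  0.9  -0.52  1.59  0.57  0.8   0.2 ] F [-1.1 -2.8 12.2] M [-0.85  0.53  0.16] w 0.0092 ff 62.3
units [ 0.005 -0.002  0.005] turn -0.025
the job is handed in; nothing more can be done
None
```

The red key is home in the lock, turned clockwise to about its stop and still gripped against the spring; I handed the job in at 17.8 s but got no verdict back, and I inferred the turn from the wrist angle (about 97°) and torque, not from a direct lock reading.

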